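# Bead dish: load the bead and bring the spout round to the pot

## Task

Pick the wooden bead off its cork ring and set it gently, without dropping it, in the middle of the steel dish on the narrow wooden stand. Then take the dish by its black handle, lift it straight up about 5 cm, and only then turn it level through a quarter turn above the stand so that its spout points at the middle of the open white pot, the bead staying loose in the middle all the while. Finish holding the dish there, level and still, without putting it down or letting go, and leave the pot, jar, spool and weight where they are.

Things in the scene. Friction and masses are not known exactly. Their poses are not given: they have to be found in the camera images.
- dish: Shallow steel bead dish, 122 mm across, 19 mm high, loose on the stand, 0.10 to 0.15 kg. Origin: centre of its 48 mm foot's underside; z up, +x along the spout (V-shaped lip, tip 82 mm from the axis), -x along the handle, which starts pointing roughly at the robot. Inside: conical dip, 6 mm above the origin at the centre, 8.7 mm at 26 mm radius, 16 mm at 58 mm radius.
- dish_dip (a point): Lowest point of the dish's inside, on its axis, 6 mm above the dish's underside. A bead at rest there has its centre 16 mm above this point.
- dish_grip (a point): Middle of the dish's black handle: an upright fin 10 mm thick (dish y), 44 mm long (66 to 110 mm from the dish axis, on its -x side) and 26 mm tall (7 to 33 mm above the dish's underside). This point is 88 mm from the dish axis and 20 mm above its underside. Grip it from above across the 10 mm.
- stand: Fixed turned wooden stand, 75 mm tall, round flat top 52 mm across, foot 84 mm across. Origin: centre of its underside, on the work surface. Its +x points away from the robot within 20 degrees; the pot and the jar stand to its left and right, about 135 mm from its axis.
- bead_center (a point): Centre of the loose wooden bead, a 32 mm ball, 14 g or so. At the start it rests on the cork ring, its centre 25 mm above the work surface.
- bead: The same wooden bead; its origin and axes turn with it as it rolls (use bead_center for its position).
- rest: Fixed cork ring that the bead starts on: 29 mm outside, 20 mm hole, 12 mm tall. Origin: centre of its underside. It lies on the left or the right of the stand, about 0.29 m from the robot's middle line.
- pot: Open white ceramic pot, 68 mm across the mouth, 52 mm tall, empty, on the left or the right of the stand; the spout has to point at its middle. Origin: centre of its underside. Loose, not to be moved.
- jar: Closed glass jar with a metal lid, 60 mm across, 56 mm tall, on the other side of the stand from the pot. Origin: centre of its underside. Loose, not to be moved.
- spool: White thread spool, 42 mm across, 45 mm tall, standing across the table from the bead. Origin: centre of its underside. Not to be moved.
- weight: Dark steel pattern weight with a small knob, 56 mm across, 30 mm tall, beyond the stand as seen from the robot. Origin: centre of its underside. Not to be moved.

How it is judged:
By the outcome, as a careful person would: the job done as asked, in the order asked, and still so for the second after the job is handed in, while the arm keeps its last pose, push and grip.
It also fails if it takes over 69 s, if anything falls off the work surface, if the arm or the gripper's body presses on something with over 40 N, if the wrist force passes 120 N, or if a joint passes its speed limit or range.

## Robot

A 7-joint arm with a two-finger parallel gripper is mounted at the origin on the work surface. World frame = base frame: x ahead of the robot, y to its left, z up, the work surface at z = 0. Lengths are in m, angles in degrees, forces in N, time in s.
With the tool pointing down it reaches from about 0.425 to 0.825 m from the base axis. Payload 3.6 kg.
Tool frame: the origin (TCP) lies at the very end of the fingers, on their centre line; the grasp point (between the pads) lies arm.hold_point_z behind it (arm.hold_point_z is the distance from the TCP to the grasp point, in m); z points along the fingers, y is the line along which they close (so a half turn about z gives the same grasp; the last joint's range is limited). The gripper opens to 85 mm and grips with 20 to 120 N. Pads are 22 mm wide; open, the fingers measure 114 mm over their backs; the gripper's body (76 mm by 85 mm) begins 54 mm behind the grasp point. The pads swing forward as they close: fully open they stand 13 mm farther back than shut.
Start: joints at [-68.669, 35.231, -0.722, 81.555, 0.464, 63.22, -2.315], TCP at [0.252, 0.599, 0.231] pointing down, gripper open.
Joint ranges: [-178.69, 178.69], [-17.37, 117.87], [-77.05, 75.6], [15.02, 138.74], [-78.02, 258.01], [0.78, 113.62], [-162.83, 162.83]. Speed limits (degrees/s): [159.86, 159.86, 180, 180, 180, 180, 180].

## Interface

Orientations are given as [roll, pitch, yaw] about the fixed x, y, z axes, in that order (R = Rz(yaw) Ry(pitch) Rx(roll)).
In Python, from plant import arm, status, get_image, camera_params, close_job gives the robot as it stands (arm), with the cameras as plain functions, the job as plain functions and the readings (status).
- The arm moves only by the shell command python3 inch.py 'ROWS' [FORCE]. ROWS is 1 to 5 rows, one to a line, with the numbers parted by commas; each row has 7 numbers: the finger opening in m, then dx, dy, dz in m, then a rotation vector rx, ry, rz in degrees; each row shifts and turns the commanded pose from where the row before left it, along the tool's axes as they then stand; what a row does not reach is not made up. A row lasts 1/12 s, in which the tool goes at most 0.0417 m and 7.16 degrees, less where a joint would pass 70% of its speed; a pose out of reach is approached as far as the arm can. The fingers move at their own pace and stop on an object; FORCE is the grip in N (left out, the last holds). Time passes only in rows, so rows that do not move let the fingers close. It prints the time, the measured TCP pose, the force, the opening and the grip force at its end. Input that does not fit is refused with a message, and nothing moves.
- status.get_state(): the state, without advancing time (a new reading comes with each control period).
- get_image(name): name is "side" or "top"; returns the picture (384x512x3 uint8, red, green, blue); there is no depth.
- camera_params(name): a dict with "fx", "fy", "cx", "cy" (pixels), "eye" and "rotation" of the camera in the world. Camera axes: x right, y down, z forward; pixel columns grow to the right and rows downward; lengths in m; the calibration is good to about 2 mm. A picture is of the moment at which its call begins. camera_params takes no time and is no camera call.
- close_job(): hands the job in; it is judged then, once.
The state is a dict: "clock": time; "joint_pos": joint angles; "joint_velocities": joint speeds; "joint_efforts": joint torques, N m; "ee_pos": TCP position; "tool_rot": TCP orientation; "wrist_force": force on the tool from outside, world axes, zero at the start; "ft_torque": the same for the moment, N m; "opening": finger opening in m; "grasp_force": force on a finger pad.
Only numpy, scipy, OpenCV 4.12 (cv2) and the standard library are available. Lean on these libraries where they do the work, as an engineer would, in place of code of your own. Each camera call takes 0.05 s, during which the arm holds its last target. There are 200 camera calls.

## Working session

There is one attempt and no reset: what is moved stays moved. The work goes in short steps, Python scripts to look and compute and a shell command to move; the robot and the scene stay as the last step left them, time stands still between calls to the robot, and variables do not carry over. Pictures are saved under pics/ and viewed, at most 11 in all, crops included, and the job is handed in when it is done.

```bash
ls; mkdir -p pics
python3 - <<'E'
from plant import arm, status, get_image, camera_params, close_job
import cv2,numpy as np
print(status.get_state(),arm.hold_point_z)
for n in("side","top"):
    cv2.imwrite(f"pics/{n}0.png",get_image(n)[:,:,::-1]); print(n,camera_params(n))
E
```

```text
inch.py
pics
plant.py
{'clock': 0.0, 'joint_pos': array([-68.66727334,  35.29051229,  -0.72151339,  81.64238012,
         0.46345548,  63.22018896,  -2.31409934]), 'joint_velocities': array([ 0.01711081, -0.0851267 ,  0.0251806 ,  0.01071823,  0.08069495,
       -0.03502794,  0.0053288 ]), 'joint_efforts': array([ 5.19623263e-04, -4.69209552e+01,  2.59114802e-01, -1.71034563e+01,
        9.91190609e-03,  9.45976790e-03, -5.34413516e-06]), 'ee_pos': array([0.25211761, 0.59826825, 0.23011781]), 'tool_rot': array([-1.79849807e+02,  2.43698931e-03,  1.57152019e+02]), 'wrist_force': array([ 0.21778681,  0.26615906, -0.29648853]), 'ft_torque': array([ 0.01214514, -0.01035183, -0.0517865 ]), 'grasp_force': 0.0, 'opening': 0.085491781995365} 0.0187
side {'fx': 388.1264213242435, 'fy': 388.1264213242435, 'cx': 257.2933946524217, 'cy': 192.67455843717389, 'eye': array([0.36597719, 0.57114143, 0.58949304]), 'rotation': array([-129.51056325,    0.77771246, -158.26820754])}
top {'fx': 444.5872557682454, 'fy': 444.5872557682454, 'cx': 258.56890253875724, 'cy': 190.5600257528809, 'eye': array([ 0.51693594, -0.00832034,  0.98466107]), 'rotation': array([-174.11325791,    1.87146904,  -88.95520777])}
```

View pics/side0.png

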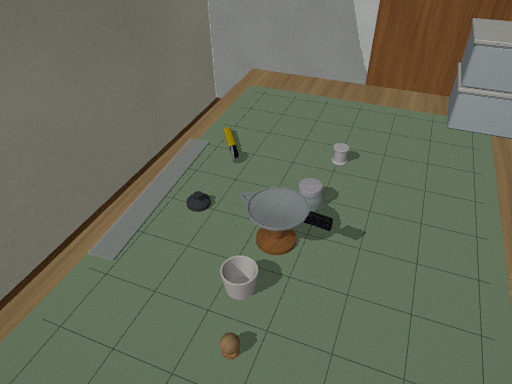

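View pics/top0.png

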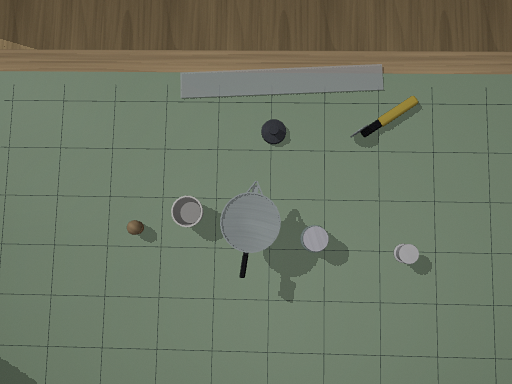

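The side view shows the bead at (230,343), pot at (240,278), dish rim around (278,212) and handle around (318,220). In the top view the bead is at (135,228), pot (187,212), dish (251,222), handle (244,265), jar (316,239), spool (407,254) and weight (274,131). The pot is on the left (+y).

```bash
cat > h.py <<'E'
import cv2,numpy as np
from scipy.spatial.transform import Rotation as Ro
from plant import arm, status, get_image, camera_params, close_job
P={n:camera_params(n) for n in("side","top")}
def ray(n,u,v):
    p=P[n]; d=Ro.from_euler('xyz',p['rotation'],degrees=True).apply([(u-p['cx'])/p['fx'],(v-p['cy'])/p['fy'],1])
    return np.array(p['eye']),d/np.linalg.norm(d)
def plane(n,u,v,z):
    e,d=ray(n,u,v); return e+d*(z-e[2])/d[2]
def proj(n,X):
    p=P[n]; c=Ro.from_euler('xyz',p['rotation'],degrees=True).inv().apply(np.array(X)-p['eye'])
    return np.array([p['fx']*c[0]/c[2]+p['cx'],p['fy']*c[1]/c[2]+p['cy']])
def tri(a,b):
    (e1,d1),(e2,d2)=ray("side",*a),ray("top",*b)
    s=np.linalg.lstsq(np.c_[d1,-d2],e2-e1,rcond=None)[0]
    A,B=e1+s[0]*d1,e2+s[1]*d2
    return (A+B)/2,np.linalg.norm(A-B)
def blob(img,lo,hi,box):
    "largest contour of HSV range inside box x0,y0,x1,y1"
    x0,y0,x1,y1=box
    m=cv2.inRange(cv2.cvtColor(img,cv2.COLOR_RGB2HSV),lo,hi)
    k=np.zeros_like(m);k[y0:y1,x0:x1]=m[y0:y1,x0:x1]
    c=cv2.findContours(k,cv2.RETR_EXTERNAL,cv2.CHAIN_APPROX_NONE)[0]
    return max(c,key=cv2.contourArea)
E
python3 - <<'E'
from h import *
np.set_printoptions(precision=4,suppress=True)
I={n:cv2.cvtColor(cv2.imread(f"pics/{n}0.png"),cv2.COLOR_BGR2RGB) for n in P}
def show(n,lo,hi,box):
    c=blob(I[n],lo,hi,box);r=cv2.minEnclosingCircle(c);a=cv2.minAreaRect(c);M=cv2.moments(c)
    print(n,"circ",np.round(r[0],1),round(r[1],1),"rect",np.round(a[0],1),np.round(a[1],1),"cen",M['m10']/M['m00'],M['m01']/M['m00'],cv2.boundingRect(c));return c
H=cv2.cvtColor(I["top"],cv2.COLOR_RGB2HSV);print("bead",H[228,135],"green",H[300,150],"dish",H[215,250],"pot",H[201,180],"handle",H[268,243])
H=cv2.cvtColor(I["side"],cv2.COLOR_RGB2HSV);print("bead",H[343,230],H[353,231],"green",H[300,150],"dish",H[213,278],"pot",H[264,228],"handle",H[220,318])
brown=((5,80,30),(25,255,255))
print("bead");show("top",*brown,(115,205,155,250));show("side",*brown,(210,325,250,365))
blk=((0,0,0),(179,255,45))
print("handle");show("top",*blk,(230,245,260,285));show("side",*blk,(295,200,345,240))
gr=((0,0,60),(179,45,255))
print("dish");show("top",*gr,(212,165,290,260));show("side",*gr,(235,170,312,235))
print("pot");show("top",*gr,(165,190,208,235));show("side",*gr,(212,250,265,305))
E
python3 -c "
import cv2
a=cv2.imread('pics/top0.png')[165:285,110:340];b=cv2.imread('pics/side0.png')[170:365,190:350]
a=cv2.resize(a,None,fx=3.4,fy=3.4,interpolation=2);cv2.imwrite('pics/topc.png',a)
cv2.imwrite('pics/sidec.png',cv2.resize(b,None,fx=3,fy=3,interpolation=2))"
```

```text
bead [ 17  93 110] green [ 55  36 127] dish [ 94  13 133] pot [30  3 84] handle [140  33  23]
bead [ 17 114 128] [ 18 123  85] green [ 50  50 112] dish [ 85  13 114] pot [ 17  16 109] handle [84 85 15]
bead
top circ [135. 227.] 8.2 rect [135.  226.5] [16. 13.] cen 134.85520833333334 227.00729166666665 (127, 220, 17, 14)
side circ [229.5 345.8] 13.3 rect [229.5 346. ] [26. 19.] cen 229.61632825719119 345.5566835871404 (220, 333, 20, 27)
handle
top circ [243.5 265. ] 12.5 rect [243.6 265. ] [ 5.1 24.7] cen 243.55 264.95 (240, 253, 8, 25)
side circ [318.1 221.4] 14.1 rect [318.8 220.1] [27.5 13. ] cen 319.1825795644891 220.4611948632049 (304, 211, 29, 20)
dish
top circ [250.5 212. ] 60.8 rect [250.5 212. ] [94. 77.] cen 250.53536757721088 211.73021941104236 (212, 165, 78, 95)
side circ [276.4 194.6] 38.4 rect [279.2 207.3] [46.7 74.7] cen 278.7316339869281 205.76562091503266 (238, 178, 74, 53)
pot
top circ [186. 212.] 30.4 rect [186. 212.] [44. 42.] cen 186.0 212.0 (165, 190, 43, 45)
side circ [238.1 276.8] 23.2 rect [237.3 276.7] [38.7 45.6] cen 238.96432594817875 276.1363124295907 (219, 254, 41, 47)
```

View pics/topc.png

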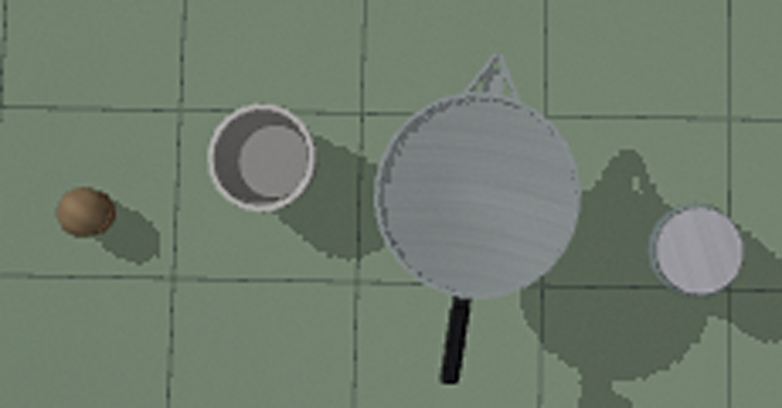

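View pics/sidec.png

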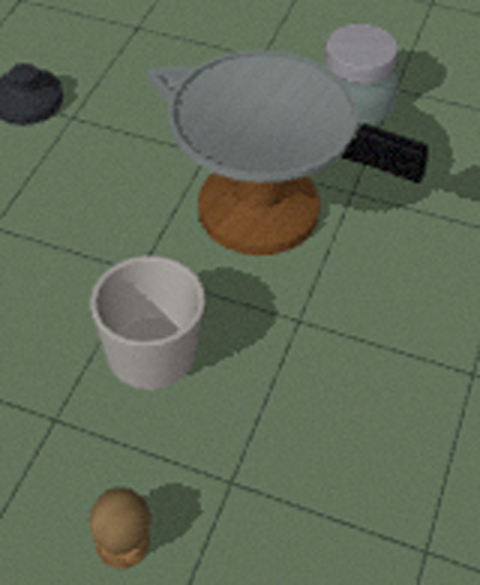

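```bash
cat > dish.py <<'E'
from h import *
np.set_printoptions(precision=4,suppress=True)
def rim(img,box,hi=28,k=9):
    x0,y0,x1,y1=box
    s=cv2.GaussianBlur(img,(3,3),0); m=cv2.inRange(cv2.cvtColor(s,cv2.COLOR_RGB2HSV),(0,0,60),(179,hi,255))
    z=np.zeros_like(m);z[y0:y1,x0:x1]=m[y0:y1,x0:x1]
    z=cv2.morphologyEx(z,cv2.MORPH_CLOSE,np.ones((5,5)))
    z=cv2.morphologyEx(z,cv2.MORPH_OPEN,cv2.getStructuringElement(2,(k,k)))
    c=max(cv2.findContours(z,0,1)[0],key=cv2.contourArea)
    return cv2.fitEllipse(cv2.convexHull(c)),cv2.boundingRect(c)
E
python3 - <<'E'
from dish import *
I={n:cv2.cvtColor(cv2.imread(f"pics/{n}0.png"),cv2.COLOR_BGR2RGB) for n in P}
print("rim top",rim(I["top"],(212,165,290,260),28,19)); print("rim side",rim(I["side"],(235,180,312,235),28,19))
print("pot top",rim(I["top"],(165,190,208,235),22,9))
b,e=tri((229.7,342),(135.1,227));print("bead",b,e)
for v in((278,208.5),(277.8,209.3)):
  d,e=tri(v,(250.4,222));print("rim centre",d,e, "r",np.linalg.norm(plane("top",250.4,222,.094)-plane("top",220.3,222,.094)))
c=plane("top",250.4,222,.094);t=plane("top",256.1,181.3,.094);print("c",c,"tip",t,np.linalg.norm(t-c),np.degrees(np.arctan2(*(t-c)[1::-1])))
a=plane("top",(463+.5)/3.4+109.5,298/3.4+164.6,.108);h=plane("top",451/3.4+109.6,384/3.4+164.6,.108);print("handle",a,h,np.linalg.norm(a-h),np.degrees(np.arctan2(*(a-h)[1::-1])),np.linalg.norm(h[:2]-c[:2]))
g,e=tri((318.3,220.3),(243.6,265.2));print("grip",g,e,np.linalg.norm(g[:2]-c[:2]),np.degrees(np.arctan2(*(c-g)[1::-1])))
p,e=tri((239,269.7),(186.7,210.9));print("pot rim",p,e)
j,e=tri(((361)/3+189.8,53/3+169.8),((699)/3.4+109.6,249/3.4+164.6));print("jar top",j,e)
for q in(b,p,g,c):print(proj("side",q),proj("top",q))
E
```

```text
rim top (((250.08203125, 220.77685546875), (60.747222900390625, 65.50697326660156), 4.692235946655273), (220, 187, 61, 67))
rim side (((278.8141174316406, 206.43148803710938), (44.822265625, 71.40487670898438), 85.36163330078125), (245, 187, 67, 43))
pot top (((186.5689239501953, 210.99461364746094), (31.724855422973633, 32.156410217285156), 83.43761444091797), (171, 195, 32, 33))
bead [0.5318 0.2925 0.0228] 6.538150978754973e-05
rim centre [0.5439 0.0377 0.0864] 0.002272507401259157 r 0.06045160985458517
rim centre [0.5441 0.0379 0.0844] 0.0020205572312808847 r 0.06045160985458517
c [0.5448 0.0377 0.094 ] tip [0.627  0.0278 0.094 ] 0.08281363064678224 -6.8471978806156635
handle [0.4851 0.0447 0.108 ] [0.4362 0.0506 0.108 ] 0.049279761007252315 -6.919402221579707 0.1093580061293788
grip [0.4596 0.0496 0.0939] 0.0010456095479880873 0.0860313377277734 -7.950238505225756
pot rim [0.5669 0.1753 0.0493] 0.0008850800315306678
jar top [ 0.5144 -0.0964  0.0464] 0.0023239110194792087
[229.7208 342.002 ] [135.0953 226.9857]
[238.7506 269.6739] [186.7644 211.0988]
[318.587  220.3174] [243.548  264.9383]
[277.0863 205.3827] [250.4 222. ]
```

```bash
cat > go.py <<'E'
import sys
from h import *
np.set_printoptions(precision=4,suppress=True)
def delta(t):
    s=status.get_state(); R=Ro.from_euler('xyz',s['tool_rot'],degrees=True)
    return R.inv().apply(np.array(t)-s['ee_pos'])
if __name__=="__main__":
    t=[float(a) for a in sys.argv[1:4]]; s=status.get_state()
    print("delta tool",delta(t),"ee",s['ee_pos'],"rot",s['tool_rot'],"F",s['wrist_force'],"open",s['opening'],s['grasp_force'],"t",s['clock'])
    if len(sys.argv)>4:
        y=float(sys.argv[4]); print("rotvec",np.degrees((Ro.from_euler('xyz',s['tool_rot'],degrees=True).inv()*Ro.from_euler('xyz',[180,0,y],degrees=True)).as_rotvec()))
E
python3 inch.py '0.085,0,0,0,0,0,7
0.085,0,0,0,0,0,7
0.085,0,0,0,0,0,7
0.085,0,0,0,0,0,7
0.085,0,0,0,0,0,7' 30
python3 inch.py '0.085,0,0,0,0,0,7
0.085,0,0,0,0,0,7
0.085,0,0,0,0,0,7
0.085,0,0,0,0,0,7
0.085,0,0,0,0,0,7'
python3 inch.py '0.085,0,0,0,0,0,7
0.085,0,0,0,0,0,7
0.085,0,0,0,0,0,6
0.085,0,0,0,0,0,0'
python3 go.py 0.5315 0.2925 0.12 67
```

```text
clock: 0.52
ee_pos: [0.2522, 0.5986, 0.2306]
tool_rot: [-179.9, 0.0, 121.8]
wrist_force: [0.0, 0.1, 0.0]
opening: 0.0852
grasp_force: 0.0
clock: 0.93
ee_pos: [0.2521, 0.5986, 0.2306]
tool_rot: [-180.0, 0.1, 86.8]
wrist_force: [-0.7, -0.7, -0.3]
opening: 0.0852
grasp_force: 0.0
clock: 1.27
ee_pos: [0.2518, 0.5988, 0.2305]
tool_rot: [180.0, 0.1, 67.1]
wrist_force: [-0.8, 0.3, 0.7]
opening: 0.0851
grasp_force: 0.0
delta tool [-0.1729  0.3769  0.1109] ee [0.2518 0.5988 0.2305] rot [179.984    0.0954  67.0752] F [-0.8349  0.2664  0.7346] open 0.08511241078545775 0.0 t 1.2667
rotvec [0.0161 0.0954 0.0752]
```

```bash
python3 inch.py '0.085,-0.0115,0.025,0.0074,0,0,0
0.085,-0.0115,0.025,0.0074,0,0,0
0.085,-0.0115,0.025,0.0074,0,0,0
0.085,-0.0115,0.025,0.0074,0,0,0
0.085,-0.0115,0.025,0.0074,0,0,0'
python3 inch.py '0.085,-0.0115,0.025,0.0074,0,0,0
0.085,-0.0115,0.025,0.0074,0,0,0
0.085,-0.0115,0.025,0.0074,0,0,0
0.085,-0.0115,0.025,0.0074,0,0,0
0.085,-0.0115,0.025,0.0074,0,0,0'
python3 inch.py '0.085,-0.0115,0.025,0.0074,0,0,0
0.085,-0.0115,0.025,0.0074,0,0,0
0.085,-0.0115,0.025,0.0074,0,0,0
0.085,-0.0115,0.025,0.0074,0,0,0
0.085,0,0,0,0,0,0'
python3 go.py 0.5315 0.2925 0.015 67
python3 - <<'E'
from h import *
cv2.imwrite("pics/side1.png",get_image("side")[:,:,::-1])
E
```

```text
clock: 1.68
ee_pos: [0.3457, 0.4963, 0.1937]
tool_rot: [-180.0, 0.0, 67.4]
wrist_force: [0.0, -0.5, -0.1]
opening: 0.0853
grasp_force: 0.0
clock: 2.1
ee_pos: [0.4387, 0.3949, 0.1568]
tool_rot: [-180.0, 0.0, 67.3]
wrist_force: [-0.3, 0.2, -0.0]
opening: 0.0849
grasp_force: 0.0
clock: 2.52
ee_pos: [0.5167, 0.3067, 0.1266]
tool_rot: [179.7, 0.3, 66.7]
wrist_force: [1.1, -0.9, 0.0]
opening: 0.0853
grasp_force: 0.0
delta tool [-0.0066  0.0187  0.1117] ee [0.5167 0.3067 0.1266] rot [179.7478   0.2939  66.724 ] F [ 1.0807 -0.8729  0.0214] open 0.08532063846574522 0.0 t 2.5167
rotvec [ 0.2515  0.2945 -0.2754]
```

View pics/side1.png

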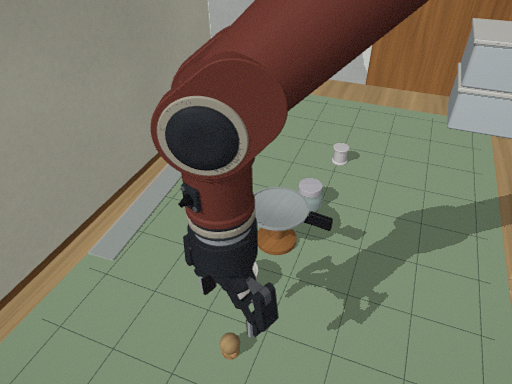

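The gripper is open above and slightly beyond the bead (230,345), and nothing has been disturbed. I'll align it and go down.

```bash
python3 inch.py '0.085,-0.0033,0.0093,0.015,0,0,0
0.085,-0.0033,0.0093,0.015,0.25,0.3,-0.3
0.085,0,0,0.015,0,0,0
0.085,0,0,0.015,0,0,0
0.085,0,0,0.015,0,0,0'
python3 inch.py '0.085,0,0,0.012,0,0,0
0.085,0,0,0.01,0,0,0
0.085,0,0,0.006,0,0,0
0.085,0,0,0,0,0,0
0.085,0,0,0,0,0,0'
python3 go.py 0.5318 0.2925 0.0155 67
```

```text
clock: 2.98
ee_pos: [0.5262, 0.3029, 0.052]
tool_rot: [-179.7, -0.3, 67.7]
wrist_force: [-0.4, 0.4, 0.5]
opening: 0.0851
grasp_force: 0.0
clock: 3.4
ee_pos: [0.5269, 0.3021, 0.0248]
tool_rot: [-179.8, -0.3, 67.5]
wrist_force: [0.5, 0.7, 0.1]
opening: 0.0848
grasp_force: 0.0
delta tool [-0.0071  0.0083  0.0092] ee [0.5269 0.3021 0.0248] rot [-179.7525   -0.307    67.4892] F [0.4932 0.6761 0.0897] open 0.0848478513211571 0.0 t 3.4
rotvec [-0.2488 -0.306   0.4899]
```

```bash
python3 inch.py '0.085,-0.0035,0.0041,0.0045,0,0,0
0.085,-0.0036,0.0042,0.0045,-0.2,-0.3,0.4
0.085,0,0,0,0,0,0
0.085,0,0,0,0,0,0'
python3 go.py 0.5318 0.2925 0.0155 67
```

```text
clock: 3.73
ee_pos: [0.5321, 0.2913, 0.0156]
tool_rot: [-180.0, 0.0, 67.0]
wrist_force: [-0.9, 0.5, 0.4]
opening: 0.085
grasp_force: 0.0
delta tool [ 0.001  -0.0007  0.0001] ee [0.5321 0.2913 0.0156] rot [-179.9662    0.0345   66.9843] F [-0.9402  0.4538  0.3919] open 0.084967648596244 0.0 t 3.7333
rotvec [-0.0338  0.0345 -0.0157]
```

```bash
python3 inch.py '0.06,0.001,-0.0007,0,0,0,0
0.045,0,0,0,0,0,0
0.03,0,0,0,0,0,0
0.025,0,0,0,0,0,0
0.02,0,0,0,0,0,0' 20
python3 inch.py '0.02,0,0,0,0,0,0
0.02,0,0,0,0,0,0
0.02,0,0,0,0,0,0
0.02,0,0,0,0,0,0
0.02,0,0,0,0,0,0'
```

```text
clock: 4.15
ee_pos: [0.5315, 0.2936, 0.0158]
tool_rot: [-179.9, -0.0, 67.1]
wrist_force: [-0.6, 1.1, 0.5]
opening: 0.0303
grasp_force: 19.7
clock: 4.57
ee_pos: [0.5315, 0.2936, 0.0157]
tool_rot: [-179.9, -0.0, 67.1]
wrist_force: [-0.2, -0.5, 2.0]
opening: 0.0302
grasp_force: 19.8
```

```bash
python3 inch.py '0.02,0,0,-0.004,0,0,0
0.02,0,0,-0.008,0,0,0
0.02,0,0,-0.012,0,0,0
0.02,0,0,-0.015,0,0,0
0.02,0,0,-0.015,0,0,0'
python3 inch.py '0.02,0,0,-0.015,0,0,0
0.02,0,0,-0.015,0,0,0
0.02,0,0,-0.015,0,0,0
0.02,0,0,-0.01,0,0,0
0.02,0,0,0,0,0,0'
python3 go.py 0.5445 0.0377 0.125 67
python3 - <<'E'
from h import *
a=get_image("side");b=get_image("top")
cv2.imwrite("pics/lift.png",cv2.resize(np.hstack([a[200:384,150:350],b[160:344,60:260]])[:,:,::-1],None,fx=2,fy=2,interpolation=2))
E
```

```text
clock: 4.98
ee_pos: [0.5317, 0.2932, 0.0711]
tool_rot: [-180.0, -0.0, 67.0]
wrist_force: [0.2, 0.6, -0.5]
opening: 0.0308
grasp_force: 19.8
clock: 5.4
ee_pos: [0.5334, 0.2939, 0.128]
tool_rot: [179.8, -0.3, 67.0]
wrist_force: [0.4, -0.1, 0.1]
opening: 0.0303
grasp_force: 19.8
delta tool [-0.2316  0.1101  0.0022] ee [0.5334 0.2939 0.128 ] rot [179.8252  -0.2635  67.0422] F [ 0.3669 -0.1476  0.1339] open 0.030304018290479157 19.82333779335022 t 5.4
rotvec [ 0.1747 -0.2636  0.0418]
```

View pics/lift.png

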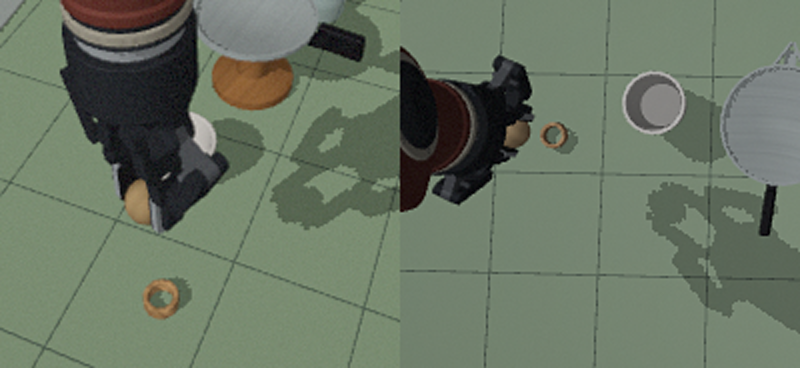

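The bead is in the grip, at about (221,301) in the side view and (118,227) in the top view. The cork ring is empty. Next I'll triangulate where the bead sits in the grip.

Run:
```python
from go import *
b,e=tri((221,301),(118.7,226.7)); print("bead",b,e); s=status.get_state(); print(s['ee_pos'],"in tool",Ro.from_euler('xyz',s['tool_rot'],degrees=True).inv().apply(b-s['ee_pos']))
for n,bx in(("side",(195,270,250,330)),("top",(100,205,135,245))):
    c=blob(get_image(n),(10,60,40),(25,255,255),bx);h=c[:,0];(x,y),r=cv2.minEnclosingCircle(c);print(n,x,y,r,h.min(0),h.max(0))
```

```text
bead [0.5338 0.2927 0.1296] 0.007895795884759815
[0.5316 0.2934 0.1251] in tool [ 0.0003  0.0023 -0.0045]
side 222.0 302.0 11.401854515075684 [213 291] [226 313]
top 117.5 227.0 8.139510154724121 [112 221] [125 234]
```

Run:
```python
from go import *
for a,c in (((224.3,302),(117.3,227.4)),((223.5,302.3),(117.3,227.4))):
    b,e=tri(a,c); print("bead",b,e); s=status.get_state(); print(s['ee_pos'],"in tool",Ro.from_euler('xyz',s['tool_rot'],degrees=True).inv().apply(b-s['ee_pos']))
```

```text
bead [0.5304 0.294  0.1311] 0.0035787387667101924
[0.5309 0.2931 0.1238] in tool [ 0.0006 -0.0008 -0.0073]
bead [0.5309 0.2944 0.1306] 0.004632574446327725
[0.5309 0.2931 0.1238] in tool [ 0.0012 -0.0004 -0.0068]
```

```bash
python3 inch.py '0.02,-0.008,0.004,-0.002,0,0,0
0.02,-0.016,0.0078,-0.002,0,0,0
0.02,-0.02,0.0098,-0.002,0,0,0
0.02,-0.02,0.0098,0,0,0,0
0.02,-0.02,0.0098,0,0,0,0'
python3 inch.py '0.02,-0.02,0.0098,0,0,0,0
0.02,-0.02,0.0098,0,0,0,0
0.02,-0.02,0.0098,0,0,0,0
0.02,-0.02,0.0098,0,0,0,0
0.02,-0.02,0.0098,0,0,0,0'
python3 inch.py '0.02,-0.02,0.0098,0,0,0,0
0.02,-0.016,0.0078,0,0,0,0
0.02,-0.01,0.0048,0,0,0,0
0.02,0,0,0,0,0,0
0.02,0,0,0,0,0,0'
python3 go.py 0.5445 0.0377 0.11 67
```

```text
clock: 6.02
ee_pos: [0.5364, 0.198, 0.1301]
tool_rot: [-179.9, 0.1, 67.0]
wrist_force: [-0.2, -0.3, 0.4]
opening: 0.0308
grasp_force: 19.8
clock: 6.43
ee_pos: [0.5423, 0.0867, 0.13]
tool_rot: [-179.9, 0.1, 67.0]
wrist_force: [-0.1, 0.7, -0.8]
opening: 0.0304
grasp_force: 19.8
clock: 6.85
ee_pos: [0.5453, 0.0375, 0.1302]
tool_rot: [-179.9, 0.0, 67.0]
wrist_force: [-1.5, 1.1, -0.1]
opening: 0.0304
grasp_force: 19.8
delta tool [-0.0001 -0.0008  0.0202] ee [0.5453 0.0375 0.1302] rot [-179.89      0.0013   66.9871] F [-1.457   1.139  -0.1039] open 0.03042854245835737 19.82852876186371 t 6.85
rotvec [-0.11    0.0013 -0.0129]
```

```bash
python3 inch.py '0.02,-0.0005,-0.0007,0.006,0,0,0
0.02,0,0,0.01,0,0,0
0.02,0,0,0.01,0,0,0
0.02,0,0,0.007,0,0,0
0.02,0,0,0.003,0,0,0'
python3 inch.py '0.02,0,0,0,0,0,0
0.02,0,0,0,0,0,0'
python3 go.py 0.5445 0.0377 0.0885 67
python3 - <<'E'
from h import *
a=get_image("side");b=get_image("top")
cv2.imwrite("pics/low.png",cv2.resize(np.hstack([a[130:280,190:350],b[150:300,180:340]])[:,:,::-1],None,fx=2.5,fy=2.5,interpolation=2))
E
```

```text
clock: 7.27
ee_pos: [0.5435, 0.0382, 0.0925]
tool_rot: [-179.8, 0.1, 67.1]
wrist_force: [-0.9, 0.3, 0.1]
opening: 0.0305
grasp_force: 19.8
clock: 7.43
ee_pos: [0.5447, 0.0375, 0.0942]
tool_rot: [-179.9, 0.0, 67.1]
wrist_force: [-0.2, -0.1, 0.3]
opening: 0.0308
grasp_force: 19.8
delta tool [ 0.0001 -0.0002  0.0057] ee [0.5447 0.0375 0.0942] rot [-179.9248    0.0218   67.0623] F [-0.2263 -0.0804  0.3258] open 0.03076726027883403 19.830830991268158 t 7.4333
rotvec [-0.0752  0.0218  0.0623]
```

View pics/low.png

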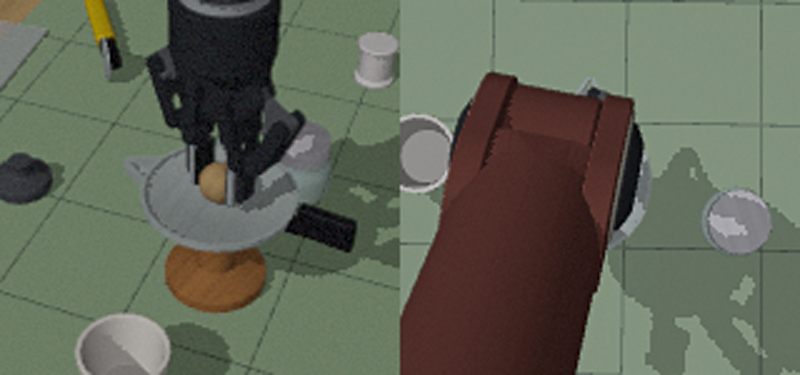

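The bead, at (217,182) in the crop, hangs over the middle of the dish and the fingers are clear of the bowl. I'll lower it in small steps and watch the force.

```bash
python3 inch.py '0.02,0,0,0.001,0,0,0
0.02,0,0,0.001,0,0,0
0.02,0,0,0.001,0,0,0
0.02,0,0,0,0,0,0' | sed -n '2p;4p'
python3 inch.py '0.02,0,0,0.001,0,0,0
0.02,0,0,0,0,0,0
0.02,0,0,0,0,0,0' | sed -n '2p;4p'
python3 inch.py '0.02,0,0,0.0005,0,0,0
0.02,0,0,0,0,0,0
0.02,0,0,0,0,0,0' | sed -n '2p;4p'
```

```text
ee_pos: [0.5447, 0.0375, 0.0915]
wrist_force: [0.6, 0.2, -0.6]
ee_pos: [0.5447, 0.0375, 0.0905]
wrist_force: [0.5, -0.4, -0.4]
ee_pos: [0.5447, 0.0375, 0.09]
wrist_force: [0.8, -0.6, -0.2]
```

```bash
python3 inch.py '0.02,0,0,0.0005,0,0,0
0.02,0,0,0,0,0,0
0.02,0,0,0,0,0,0' | sed -n '2p;4p'
python3 inch.py '0.02,0,0,0.0005,0,0,0
0.02,0,0,0,0,0,0
0.02,0,0,0,0,0,0' | sed -n '2p;4p'
```

```text
ee_pos: [0.5447, 0.0375, 0.0895]
wrist_force: [0.7, 0.6, 0.5]
ee_pos: [0.5447, 0.0375, 0.089]
wrist_force: [0.0, 1.3, -1.0]
```

```bash
python3 inch.py '0.02,0,0,0.0005,0,0,0
0.02,0,0,0,0,0,0
0.02,0,0,0,0,0,0' | sed -n '2p;4p'
python3 - <<'E'
from go import *
for n,bx in(("side",(250,175,310,225)),):
    c=blob(get_image(n),(10,60,40),(25,255,255),bx);h=c[:,0];(x,y),r=cv2.minEnclosingCircle(c);print(n,x,y,r,h.min(0),h.max(0))
print(proj("side",[.5447,.0375,.097]),proj("side",[.5447,.0375,.100]),proj("side",[.5447,.0375,.095]))
E
```

```text
ee_pos: [0.5448, 0.0375, 0.0886]
wrist_force: [0.0, 0.6, 0.9]
side 276.72222900390625 204.38888549804688 8.083379745483398 [269 197] [280 212]
[277.179  204.1704] [277.2088 202.9936] [277.1593 204.9517]
```

```bash
python3 inch.py '0.02,0,0,0.0005,0,0,0
0.02,0,0,0,0,0,0
0.02,0,0,0,0,0,0
0.02,0,0,0,0,0,0' | sed -n '2p;4p'
python3 -c "
from plant import arm, status, get_image, camera_params, close_job
print(status.get_state()['wrist_force'])"
python3 inch.py '0.02,0,0,0.0005,0,0,0
0.02,0,0,0,0,0,0
0.02,0,0,0,0,0,0
0.02,0,0,0,0,0,0' | sed -n '2p;4p'
```

```text
ee_pos: [0.5449, 0.0376, 0.0885]
wrist_force: [-1.5, 0.1, 5.3]
[-1.50719451  0.09701145  5.32211909]
ee_pos: [0.5449, 0.0376, 0.0884]
wrist_force: [-1.0, 0.4, 7.9]
```

```bash
python3 inch.py '0.02,0,0,-0.001,0,0,0
0.02,0,0,0,0,0,0
0.02,0,0,0,0,0,0' | sed -n '2p;4p'
python3 inch.py '0.034,0,0,0,0,0,0
0.036,0,0,0,0,0,0
0.038,0,0,0,0,0,0
0.042,0,0,0,0,0,0
0.046,0,0,0,0,0,0'
python3 inch.py '0.05,0,0,0,0,0,0
0.05,0,0,0,0,0,0
0.05,0,0,0,0,0,0'|sed -n '4,5p'
python3 - <<'E'
from go import *
c=blob(get_image("side"),(10,60,40),(25,255,255),(250,175,310,225));h=c[:,0];print(cv2.minEnclosingCircle(c),h.min(0),h.max(0))
E
```

```text
ee_pos: [0.5448, 0.0375, 0.0885]
wrist_force: [-1.0, -0.6, 2.8]
clock: 10.5
ee_pos: [0.5446, 0.0375, 0.0883]
tool_rot: [-179.9, 0.0, 67.1]
wrist_force: [-0.8, 0.1, -0.2]
opening: 0.046
grasp_force: 0.0
wrist_force: [-0.2, 0.5, -0.4]
opening: 0.0501
((276.7096862792969, 204.83871459960938), 8.16655445098877) [269 197] [283 213]
```

Released, and the bead is seated. Now I'll rise straight up, and check the bead before going to the handle.

```bash
python3 inch.py '0.05,0,0,-0.004,0,0,0
0.05,0,0,-0.008,0,0,0
0.05,0,0,-0.015,0,0,0
0.05,0,0,-0.02,0,0,0
0.05,0,0,-0.02,0,0,0' >/dev/null
python3 inch.py '0.05,0,0,-0.02,0,0,0
0.05,0,0,-0.015,0,0,0
0.05,-0.01,-0.005,0,0,0,7
0.05,-0.015,-0.01,0,0,0,7
0.05,-0.015,-0.01,0,0,0,7' >/dev/null
python3 inch.py '0.05,0,0,0,0,0,7
0.05,0,0,0,0,0,7
0.05,0,0,0,0,0,7
0.05,0,0,0,0,0,7
0.05,0,0,0,0,0,7' >/dev/null
python3 inch.py '0.05,0,0,0,0,0,7
0.05,0,0,0,0,0,7
0.05,0,0,0,0,0,4
0.05,0,0,0,0,0,0
0.05,0,0,0,0,0,0'
python3 go.py 0.457 0.0483 0.19 -6.9
python3 - <<'E'
from dish import *
a=get_image("side");b=get_image("top")
cv2.imwrite("pics/rel.png",cv2.resize(np.hstack([a[130:280,190:350],b[150:300,180:340]])[:,:,::-1],None,fx=2.5,fy=2.5,interpolation=2))
for n,bx in(("side",(250,175,310,225)),):
    c=blob(dict(side=a,top=b)[n],(10,60,40),(25,255,255),bx);print(cv2.minEnclosingCircle(c))
E
```

```text
clock: 12.47
ee_pos: [0.5033, 0.0164, 0.1911]
tool_rot: [-180.0, 0.0, -6.8]
wrist_force: [0.4, -0.9, -0.3]
opening: 0.0503
grasp_force: 0.0
delta tool [-0.0497 -0.0262  0.0011] ee [0.5033 0.0164 0.1911] rot [-179.9738    0.0138   -6.8156] F [ 0.4342 -0.8661 -0.3241] open 0.05027044691233299 0.0 t 12.4667
rotvec [-0.0262  0.0139  0.0844]
((277.0882263183594, 204.91175842285156), 8.182820320129395)
```

View pics/rel.png

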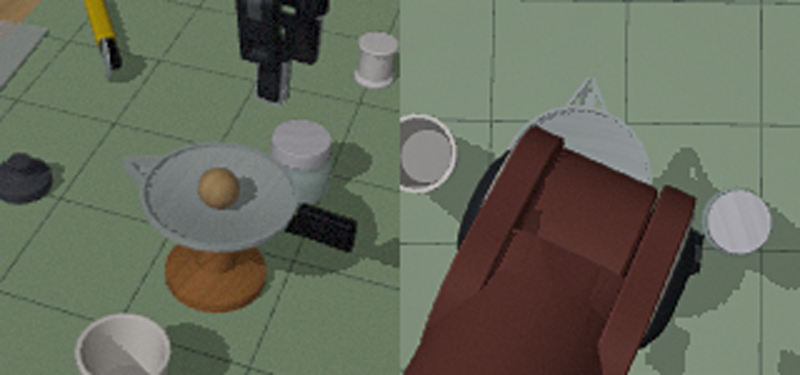

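The bead, at (219,187) in the crop, sits in the middle of the dish, and the dish and handle haven't moved. Next I'll go over the handle.

```bash
python3 inch.py '0.045,-0.01,-0.005,0,0,0,0
0.045,-0.015,-0.008,0,0,0,0
0.045,-0.015,-0.008,0,0,0,0
0.045,-0.0097,-0.0052,0,0,0,0
0.045,0,0,0,0,0,0' 20 >/dev/null
python3 inch.py '0.045,0,0,0.01,0,0,0
0.045,0,0,0.02,0,0,0
0.045,0,0,0.02,0,0,0
0.045,0,0,0.01,0,0,0
0.045,0,0,0.006,0,0,0' 
python3 inch.py '0.045,0,0,0,0,0,0
0.045,0,0,0,0,0,0'>/dev/null
python3 go.py 0.457 0.0483 0.077 -6.9
python3 - <<'E'
from dish import *
a=get_image("side")
cv2.imwrite("pics/hnd.png",cv2.resize(a[120:260,230:390][:,:,::-1],None,fx=4,fy=4,interpolation=2))
E
```

```text
clock: 13.4
ee_pos: [0.4567, 0.0476, 0.1231]
tool_rot: [179.9, 0.2, -7.0]
wrist_force: [0.3, -0.2, -0.7]
opening: 0.0449
grasp_force: 0.0
delta tool [-0.0005 -0.0005  0.0477] ee [0.4575 0.0477 0.1247] rot [179.9863   0.0187  -6.987 ] F [ 0.2296 -0.1204 -0.0319] open 0.045123492167757503 0.0 t 13.5667
rotvec [ 0.0137  0.0187 -0.087 ]
```

View pics/hnd.png

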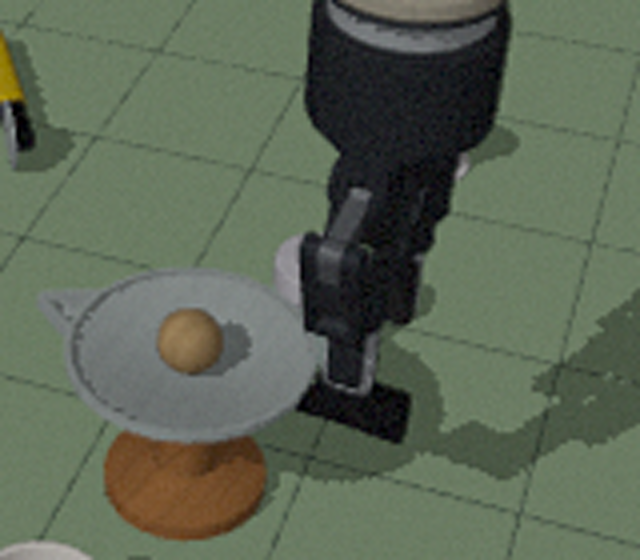

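The open fingers straddle the handle, at (355,405) in the crop. I'll descend and close slowly.

```bash
python3 inch.py '0.045,-0.0005,-0.0005,0.008,0,0,0
0.045,0,0,0.012,0,0,0
0.045,0,0,0.012,0,0,0
0.045,0,0,0.01,0,0,0
0.045,0,0,0.005,0,0,0'>/dev/null
python3 inch.py '0.04,0,0,0,0,0,0
0.035,0,0,0,0,0,0
0.03,0,0,0,0,0,0
0.026,0,0,0,0,0,0
0.022,0,0,0,0,0,0'
python3 inch.py '0.019,0,0,0,0,0,0
0.017,0,0,0,0,0,0
0.015,0,0,0,0,0,0
0.014,0,0,0,0,0,0
0.013,0,0,0,0,0,0'|tail -3
python3 inch.py '0.012,0,0,0,0,0,0
0.0115,0,0,0,0,0,0
0.011,0,0,0,0,0,0
0.0105,0,0,0,0,0,0
0.01,0,0,0,0,0,0'|tail -3
python3 inch.py '0.009,0,0,0,0,0,0
0.008,0,0,0,0,0,0
0.006,0,0,0,0,0,0
0.004,0,0,0,0,0,0
0,0,0,0,0,0,0'
python3 - <<'E'
from go import *
c=blob(get_image("side"),(10,60,40),(25,255,255),(250,175,310,225));print(cv2.minEnclosingCircle(c))
E
```

```text
clock: 14.45
ee_pos: [0.4568, 0.0489, 0.0781]
tool_rot: [-180.0, -0.0, -6.9]
wrist_force: [-0.1, 0.5, -0.7]
opening: 0.0221
grasp_force: 0.0
wrist_force: [-0.3, 0.5, 0.2]
opening: 0.0129
grasp_force: 0.0
wrist_force: [-0.5, -0.1, 0.6]
opening: 0.01
grasp_force: 1.1
clock: 15.7
ee_pos: [0.4565, 0.0489, 0.0776]
tool_rot: [-180.0, 0.1, -6.9]
wrist_force: [-0.6, 0.2, 0.5]
opening: 0.0097
grasp_force: 20.3
((277.09259033203125, 204.94444274902344), 8.170312881469727)
```

```bash
python3 inch.py '0,0,0,0,0,0,0
0,0,0,0,0,0,0
0,0,0,0,0,0,0
0,0,0,0,0,0,0' 90 | tail -4
python3 inch.py '0,0,0,-0.0005,0,0,0
0,0,0,-0.001,0,0,0
0,0,0,-0.0015,0,0,0
0,0,0,-0.002,0,0,0
0,0,0,-0.002,0,0,0'
python3 inch.py '0,0,0,-0.0015,0,0,0
0,0,0,-0.001,0,0,0
0,0,0,-0.0005,0,0,0
0,0,0,0,0,0,0
0,0,0,0,0,0,0'
python3 - <<'E'
from go import *
a=get_image("side")
c=blob(a,(10,60,40),(25,255,255),(250,165,310,225));print(cv2.minEnclosingCircle(c),proj("side",[.5447,.0375,.107]))
cv2.imwrite("pics/lift2.png",cv2.resize(a[120:260,230:390][:,:,::-1],None,fx=4,fy=4,interpolation=2))
s=status.get_state();print(s['tool_rot'],s['wrist_force'],s['ft_torque'])
E
```

```text
tool_rot: [-180.0, 0.1, -6.9]
wrist_force: [-0.6, 1.0, 2.0]
opening: 0.0083
grasp_force: 87.7
clock: 16.5
ee_pos: [0.4563, 0.0486, 0.0846]
tool_rot: [180.0, 0.1, -7.0]
wrist_force: [0.6, -1.2, -0.7]
opening: 0.0087
grasp_force: 87.7
clock: 16.92
ee_pos: [0.4564, 0.0489, 0.0876]
tool_rot: [-180.0, 0.1, -6.9]
wrist_force: [0.2, -0.4, -2.9]
opening: 0.0085
grasp_force: 87.8
((277.1499938964844, 201.0), 8.211221694946289) [277.2788 200.224 ]
[-179.9891    0.0573   -6.9433] [-1.0829  0.084  -1.1335] [-0.0568  0.1121  0.0108]
```

View pics/lift2.png

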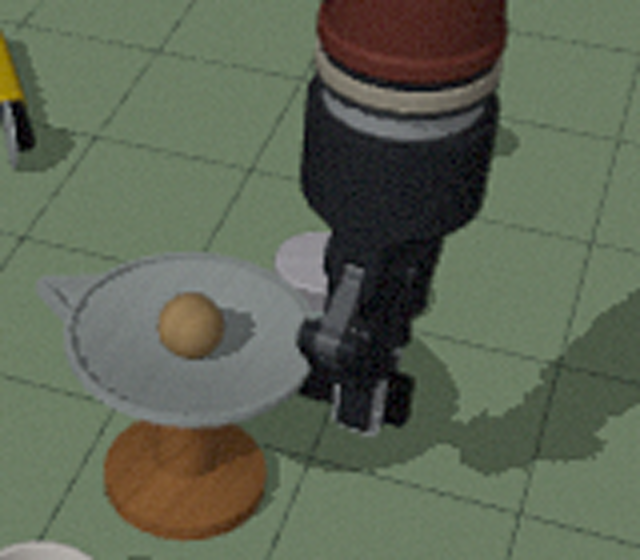

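Lifted 1 cm, level, with the bead central at (191,325) in the crop. I'll lift the remaining 4 cm.

```bash
python3 inch.py '0,0,0,-0.0005,0,0,0
0,0,0,-0.001,0,0,0
0,0,0,-0.0015,0,0,0
0,0,0,-0.002,0,0,0
0,0,0,-0.0025,0,0,0'>/dev/null
python3 inch.py '0,0,0,-0.003,0,0,0
0,0,0,-0.003,0,0,0
0,0,0,-0.003,0,0,0
0,0,0,-0.003,0,0,0
0,0,0,-0.003,0,0,0'>/dev/null
python3 inch.py '0,0,0,-0.003,0,0,0
0,0,0,-0.003,0,0,0
0,0,0,-0.003,0,0,0
0,0,0,-0.0025,0,0,0
0,0,0,-0.002,0,0,0'>/dev/null
python3 inch.py '0,0,0,-0.0015,0,0,0
0,0,0,-0.001,0,0,0
0,0,0,-0.0005,0,0,0
0,0,0,0,0,0,0
0,0,0,0,0,0,0'
python3 - <<'E'
from go import *
a=get_image("side");s=status.get_state();z=s['ee_pos'][2]-.0776
c=blob(a,(10,60,40),(25,255,255),(250,145,310,225));print(cv2.minEnclosingCircle(c),proj("side",[.5447,.0375,.097+z]),z)
print(s['tool_rot'],s['wrist_force'],s['ft_torque'])
E
```

```text
clock: 18.63
ee_pos: [0.4564, 0.0488, 0.1265]
tool_rot: [-180.0, 0.1, -6.9]
wrist_force: [-0.7, -0.6, -1.2]
opening: 0.0088
grasp_force: 87.8
((276.0862121582031, 216.1724090576172), 13.571206092834473) [277.6839 184.1952] 0.04892314752696178
[-179.9909    0.065    -6.9497] [ 0.0125  0.0288 -1.5569] [0.0302 0.1192 0.0399]
```

```bash
python3 inch.py '0,0,0.0008,0,0,0,-0.5
0,0,0.00155,0,0,0,-1
0,0,0.0023,0,0,0,-1.5
0,0.00005,0.0031,0,0,0,-2
0,0.00005,0.0031,0,0,0,-2'>/dev/null
python3 inch.py '0,0.00005,0.0031,0,0,0,-2
0,0.00005,0.0031,0,0,0,-2
0,0.00005,0.0031,0,0,0,-2
0,0.00005,0.0031,0,0,0,-2
0,0.00005,0.0031,0,0,0,-2'>/dev/null
python3 inch.py '0,0.00005,0.0031,0,0,0,-2
0,0.00005,0.0031,0,0,0,-2
0,0.00003,0.0023,0,0,0,-1.5
0,0,0.00155,0,0,0,-1
0,0,0.0008,0,0,0,-0.5'
python3 inch.py '0,0,0,0,0,0,0
0,0,0,0,0,0,0'|head -3
cat > chk.py <<'E'
from go import *
s=status.get_state();R=Ro.from_euler('xyz',s['tool_rot'],degrees=True);c=s['ee_pos']+R.apply([.0889,0,0]);c[2]=s['ee_pos'][2]-.0776+.097
y=s['tool_rot'][2];pd=np.degrees(np.arctan2(.1755-c[1],.567-c[0]))
print("dish centre",c,"yaw",y,"to pot",pd,"need",pd-y,"tilt",s['tool_rot'],s['ee_pos'],s['clock'],s['wrist_force'])
q=proj("side",c)
a=get_image("side");k=blob(a,(10,60,40),(25,255,255),(int(q[0])-20,int(q[1])-15,int(q[0])+20,int(q[1])+12));print("bead px",cv2.minEnclosingCircle(k),"expected",q)
E
python3 chk.py
```

```text
clock: 19.93
ee_pos: [0.4597, 0.0115, 0.1267]
tool_rot: [-180.0, 0.0, 17.1]
wrist_force: [-0.1, 0.7, -0.9]
opening: 0.0085
grasp_force: 87.8
clock: 20.1
ee_pos: [0.4596, 0.0121, 0.1266]
tool_rot: [-180.0, 0.0, 17.0]
dish centre [0.5446 0.0381 0.146 ] yaw 17.049619128686796 to pot 80.7376256637602 need 63.6880065350734 tilt [-179.9604    0.0459   17.0496] [0.4596 0.0121 0.1266] 20.1 [-0.2724 -0.0114 -1.2805]
bead px ((277.6363525390625, 185.0), 8.423317909240723) expected [277.6193 184.3856]
```

Everything is tracking well and the bead is central. I'll continue the turn, about 63.7° more.

```bash
python3 inch.py '0,0,0.0008,0,0,0,-0.5
0,0,0.00155,0,0,0,-1
0,0,0.0023,0,0,0,-1.5
0,0.00005,0.0031,0,0,0,-2
0,0.00005,0.0031,0,0,0,-2'>/dev/null
python3 inch.py '0,0.00005,0.0031,0,0,0,-2
0,0.00005,0.0031,0,0,0,-2
0,0.00005,0.0031,0,0,0,-2
0,0.00005,0.0031,0,0,0,-2
0,0.00005,0.0031,0,0,0,-2'>/dev/null
python3 inch.py '0,0.00005,0.0031,0,0,0,-2
0,0.00005,0.0031,0,0,0,-2
0,0.00005,0.0031,0,0,0,-2
0,0.00005,0.0031,0,0,0,-2
0,0.00005,0.0031,0,0,0,-2'>/dev/null
python3 inch.py '0,0.00005,0.0031,0,0,0,-2
0,0.00005,0.0031,0,0,0,-2
0,0.00005,0.0031,0,0,0,-2
0,0.00005,0.0031,0,0,0,-2
0,0.00005,0.0031,0,0,0,-2'>/dev/null
python3 inch.py '0,0.00005,0.0031,0,0,0,-2
0,0.00005,0.0031,0,0,0,-2
0,0.00005,0.0031,0,0,0,-2
0,0.00005,0.0031,0,0,0,-2
0,0.00005,0.0031,0,0,0,-2'>/dev/null
python3 inch.py '0,0.00005,0.0031,0,0,0,-2
0,0.00005,0.0031,0,0,0,-2
0,0.00005,0.0031,0,0,0,-2
0,0.00005,0.0031,0,0,0,-2
0,0.00005,0.0031,0,0,0,-2'>/dev/null
python3 inch.py '0,0.00005,0.0031,0,0,0,-2
0,0.00003,0.0023,0,0,0,-1.5
0,0,0.00155,0,0,0,-1
0,0,0.0008,0,0,0,-0.5
0,0,0,0,0,0,0'>/dev/null
python3 inch.py '0,0,0,0,0,0,0
0,0,0,0,0,0,0'
python3 chk.py
```

```text
clock: 23.23
ee_pos: [0.5274, -0.0492, 0.1265]
tool_rot: [-179.9, -0.0, 79.1]
wrist_force: [-0.9, -0.3, -2.0]
opening: 0.0087
grasp_force: 87.8
dish centre [0.5443 0.0381 0.1459] yaw 79.05296726099573 to pot 80.61228078843057 need 1.5593135274348384 tilt [-179.9344   -0.0049   79.053 ] [ 0.5274 -0.0492  0.1265] 23.2333 [-0.8728 -0.3195 -2.0482]
bead px ((277.9971618652344, 185.22882080078125), 8.469152450561523) expected [277.7929 184.4379]
```

```bash
python3 inch.py '0,0,0.0008,0,0,0,-0.5
0,0,0.0008,0,0,0,-0.5
0,0,0.0008,0,0,0,-0.5
0,0,0,0,0,0,0
0,0,0,0,0,0,0'>/dev/null
python3 inch.py '0,0,0,0,0,0,0
0,0,0,0,0,0,0
0,0,0,0,0,0,0
0,0,0,0,0,0,0
0,0,0,0,0,0,0'|head -3
python3 chk.py
python3 - <<'E'
from h import *
a=get_image("side");b=get_image("top")
cv2.imwrite("pics/fin.png",cv2.resize(np.hstack([a[120:320,180:380],b[130:330,140:340]])[:,:,::-1],None,fx=2,fy=2,interpolation=2))
E
```

```text
clock: 24.12
ee_pos: [0.5299, -0.0497, 0.1265]
tool_rot: [-179.9, -0.0, 80.6]
dish centre [0.5445 0.038  0.1459] yaw 80.55494959925771 to pot 80.69435337339077 need 0.13940377413305782 tilt [-179.9432   -0.0085   80.5549] [ 0.5299 -0.0497  0.1265] 24.1167 [-0.3253 -0.4906 -1.5186]
bead px ((277.84375, 185.1875), 8.466773986816406) expected [277.7052 184.3921]
```

View pics/fin.png

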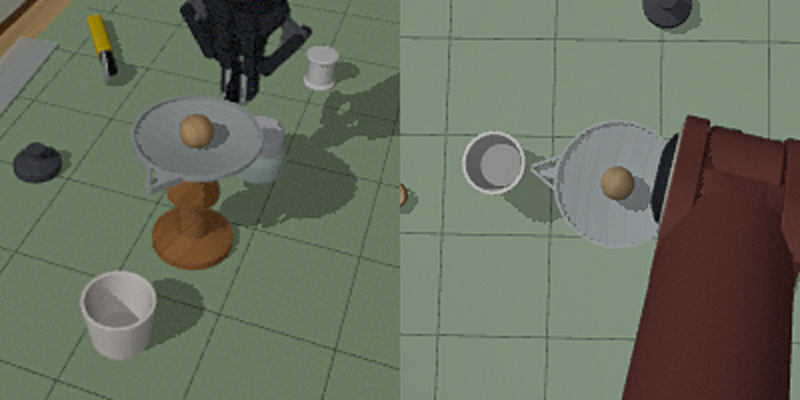

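The spout points at the pot, the dish is level above the stand, and the bead is central at (197,131) in the side crop and (617,183) in the top crop. The pot, jar, spool and weight are in place. Handing in.

```bash
python3 -c "
from plant import arm, status, get_image, camera_params, close_job
print(close_job())"
```

```text
the job is handed in; nothing more can be done
None
```

The job is handed in: the bead is resting in the middle of the dish, which the arm holds level about 5 cm above the stand with the spout pointing at the pot, after about 24 s; the pot, jar, spool and weight did not appear to move.

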